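# Shut, latch and start the sample incubator

## Task

Three sample pots are loaded for incubation. With the fingertips, gently push the drawer of the white bench-top incubator fully home so that the pots stay standing in their nests, then swing the blue-knobbed latch lever on the left of its front down across the drawer until it lies level, and last press the green start button and let it spring back. Leave the pots and the other things on the bench where they are.

Things in the scene. Friction and masses are not known exactly. Their poses are not given: they have to be found in the camera images.
- incubator_front (a point): Middle of the incubator's front face, 60 mm above the worktop; x into the machine, y to its left seen from the robot, z up. A white box fixed to the worktop: y -160 to 160 mm, x 0 to 180 mm; flat front deck 112 mm above the worktop for x 0 to 62 mm, then a sloping console up to 150 mm at x = 98 mm. The drawer opening is 220 mm wide, with a 50 mm cheek either side.
- drawer: The drawer; origin in the middle of the outer face of its upright steel front panel, but at worktop height; axes as incubator_front. Shut (stop at the back), its x and y are those of incubator_front; it starts 70 to 115 mm out. The panel is 216 mm wide (y), 12 mm thick, 17 to 97 mm above the worktop, a dark finger groove, no handle. About 3 N of friction; stays where it is left.
- lever (a joint): Angle of the latch lever in rad about a level axis along the machine's x: 0 straight up, growing as it swings right (machine -y, towards the drawer) and down, 1.571 level across the drawer front (hard stop). Starts between -0.35 and 0.1; stiff hinge (0.08 N m, under 2 N at the knob) and stays put. An open drawer blocks it; lowered, it blocks the drawer.
- lever_pivot (a point): Axis of the latch lever on the left cheek, 3 mm in front of the front face, 135 mm left of its middle, 60 mm above the worktop; axes as incubator_front. The lever is a dark steel bar 16 mm wide, 6 mm thick, lying 3 to 9 mm in front of the face.
- lever_knob (a point): Centre of the lever's blue knob, 70 mm from the pivot: a round peg, diameter 18 mm, 32 mm long, standing straight out in front (along machine -x), 8 to 40 mm in front of the face; this point is 24 mm in front. It is 130 mm above the worktop with the lever up, 60 mm with it level.
- start_top (a point): Centre of the top of the round green start button (diameter 24 mm, in a grey 40 mm collar), facing up on the front deck near its right end: 133 mm above the worktop, 34 mm behind the front face, 95 mm right of its middle. Pressed straight down 5 mm with about 4 N.
- start (a joint): How far the start button is pressed in, in m: 0 released, 0.005 fully down; springs back.
- pot_a_mid (a point): Centre (33 mm up, z upright) of a closed sample pot, white screw lid, diameter 50 mm, 66 mm tall, loose in a nest 22 mm deep in the drawer. Nest centres: 52 mm behind the panel's outer face, in the middle and 66 mm to either side. Pot feet 18 mm, tops 84 mm above the worktop.
- pot_b_mid (a point): Centre (33 mm up, z upright) of a closed sample pot, blue screw lid, diameter 50 mm, 66 mm tall, loose in a nest 22 mm deep in the drawer. Nest centres: 52 mm behind the panel's outer face, in the middle and 66 mm to either side. Pot feet 18 mm, tops 84 mm above the worktop.
- pot_c_mid (a point): Centre (33 mm up, z upright) of a closed sample pot, white screw lid, reddish contents, diameter 50 mm, 66 mm tall, loose in a nest 22 mm deep in the drawer. Nest centres: 52 mm behind the panel's outer face, in the middle and 66 mm to either side. Pot feet 18 mm, tops 84 mm above the worktop.
- radio_mid (a point): Middle of a black hand radio lying on its back beside the incubator, 58 x 187 x 33 mm with its aerial. Bystander.
- thermo_mid (a point): Middle of a white folding food thermometer lying flat, 46 x 152 x 18 mm. Bystander.
- stamp_mid (a point): Middle of a date stamp standing upright, 25 x 42 x 76 mm, red handle. Bystander.
- lock_mid (a point): Middle of the body of a red padlock lying flat, 76 x 38 x 20 mm. Bystander.
Things that resemble listed ones, but are neither listed nor needed, are in the scene too. What is shaped like the part that bears pot_a_mid but red is not meant.

How it is judged:
By the outcome, as a careful person would: the job done as asked, in the order asked, and still so for the second after the job is handed in, with the robot touching nothing.
It also fails if it takes over 58 s, if anything falls off the work surface, if the arm or the gripper's body presses on something with over 40 N, if the wrist force passes 120 N, or if a joint passes its speed limit or range.

## Robot

A 6-joint arm with a two-finger parallel gripper is mounted at the origin on a cart in front of the work surface, level with it; the furniture and walls round the work are solid. World frame = base frame: x ahead of the robot, y to its left, z up, the work surface at z = 0. Lengths are in m, angles in rad, forces in N, time in s.
With the tool pointing down it reaches from about 0.325 to 0.775 m from the base axis. Payload 9.3 kg.
Tool frame: the origin (TCP) lies midway between the tips of the shut fingers; the grasp point (between the pads) lies 19 mm behind it; z points along the fingers, y is the direction in which the jaws open and shut (so a half turn about z gives the same grasp; the last joint's range is limited). The gripper opens to 85 mm and grips with 20 to 120 N. Pads are 22 mm wide; open, the fingers measure 114 mm over their backs; the gripper's body (76 mm by 85 mm) begins 54 mm behind the grasp point. The pads swing forward as they close: fully open they stand 13 mm farther back than shut.
Start: joints at [-1.427, 0.259, 0.021, 1.334, 0, 1.418], TCP at [0.161, -0.526, 0.201] pointing down, gripper open.
Joint ranges: [-3.04, 3.04], [-0.91, 1.82], [-1.04, 1.36], [-1.92, 1.95], [-1.52, 1.45], [-3.14, 3.14]. Speed limits (rad/s): [2.22, 2.22, 2.79, 3.14, 3.14, 3.14].

## Interface

Orientations are given as [roll, pitch, yaw] about the fixed x, y, z axes, in that order (R = Rz(yaw) Ry(pitch) Rx(roll)).
In Python, from rig import ctrl gives the robot as it stands. The module is installed in compiled form; this text tells all that it offers. Calls block until the motion is done:
- ctrl.movep(position, orientation): joint-space move of the TCP to a pose.
- ctrl.line_to(position, max_speed=0.15, attitude=None): straight line of the TCP; attitude=None keeps the orientation; max_speed is the mean speed in m/s.
- ctrl.move_j(angles): joint-space move.
- ctrl.let_go() and ctrl.clamp(force=None): open the fingers fully, or close them until they stop; force is the grip in N (None keeps the last).
- ctrl.sleep(seconds).
- ctrl.solve_ik(position, orientation): joint angles nearest the present ones, or None.
- ctrl.grab_frame(name): name is "scene" or "side" or "wrist"; returns (picture, depth): 480x640x3 uint8, red, green, blue; 480x640 float32, m along the optical axis (not along the pixel's ray), 0 where there is no reading.
- ctrl.camera_params(name): a dict with "mtx" (3x3 intrinsics, pixels), "dist_coeffs" ([k1, k2, p1, p2, k3] as OpenCV has them; the pictures are not rectified), "world_from_camera" (4x4, takes a point from camera to world coordinates); the wrist camera has in their place "mount" (4x4, takes a point from camera to tool coordinates, whose origin is the TCP and whose axes are the flange's). Camera axes: x right, y down, z forward; pixel columns grow to the right and rows downward; lengths in m; the calibration is good to about 2 mm. A picture is of the moment at which its call begins: read the wrist's pose just before it. camera_params takes no time and is no camera call.
A pose or a line that the arm cannot do raises ctrl.PlanningError and nothing moves.
- ctrl.sign_off(): hands the job in, once; it reports no verdict.
Readings, each from a call of its own:
- ctrl.get_time_s(): time.
- ctrl.get_joint_pos(): joint angles.
- ctrl.get_joint_vel(): joint speeds.
- ctrl.get_effort(): joint torques, N m.
- ctrl.get_eef_pos(): TCP position.
- ctrl.get_tcp_rot(): TCP orientation.
- ctrl.get_ft_force(): force on the tool from outside, world axes, zero at the start.
- ctrl.get_torque(): the same for the moment, N m.
- ctrl.get_finger_gap(): finger opening in m.
Only numpy, scipy, OpenCV 4.12 (cv2) and the standard library are available. Lean on these libraries where they do the work, as an engineer would, in place of code of your own. Each camera call takes 0.05 s, during which the arm holds its last target.

## Working session

There is one attempt and no reset: what is moved stays moved. The work goes in short steps, each a Python script; the robot and the scene stay as the last script left them, time stands still between calls to the robot, and variables do not carry over. Pictures are saved under pics/ and viewed, and the job is handed in when it is done.

```bash
mkdir -p pics; python3 - <<'E'
from rig import ctrl
import cv2,numpy as np
print(ctrl.get_time_s(),ctrl.get_eef_pos(),ctrl.get_tcp_rot())
for n in("scene","side"):
    p,d=ctrl.grab_frame(n); cv2.imwrite(f"pics/{n}0.png",p[:,:,::-1]); np.save(f"{n}0.npy",d)
    c=ctrl.camera_params(n); print(c); np.savez(n+"_c.npz",**c)
E
```

```text
0.0 [ 0.16080071 -0.52561058  0.20013941] [-3.14019850e+00 -2.01622006e-04  2.96803213e-01]
{'mtx': array([[575.86187163,   0.        , 320.72105894],
       [  0.        , 575.86187163, 235.91685167],
       [  0.        ,   0.        ,   1.        ]]), 'dist_coeffs': array([-0.16574078,  0.        ,  0.        ,  0.        ,  0.        ]), 'world_from_camera': array([[-0.53910002, -0.63260782,  0.55603823, -0.10960123],
       [-0.84213224,  0.41551123, -0.34374948,  0.41949503],
       [-0.01358152, -0.65357307, -0.75674155,  0.99310439],
       [ 0.        ,  0.        ,  0.        ,  1.        ]])}
{'mtx': array([[552.24573739,   0.        , 324.867825  ],
       [  0.        , 552.24573739, 237.21235831],
       [  0.        ,   0.        ,   1.        ]]), 'dist_coeffs': array([-0.06722496,  0.        ,  0.        ,  0.        ,  0.        ]), 'world_from_camera': array([[ 0.99859314, -0.03973312,  0.03511441,  0.49914781],
       [-0.04927413, -0.45065928,  0.89133511, -1.03364307],
       [-0.01959089, -0.89181135, -0.45198308,  0.66495849],
       [ 0.        ,  0.        ,  0.        ,  1.        ]])}
```

View pics/scene0.png

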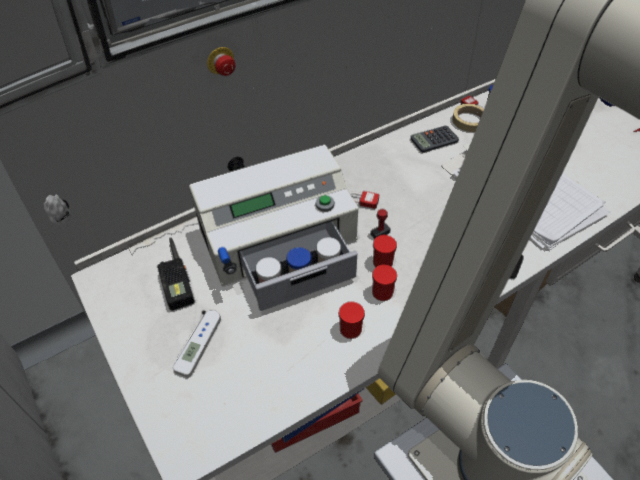

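View pics/side0.png

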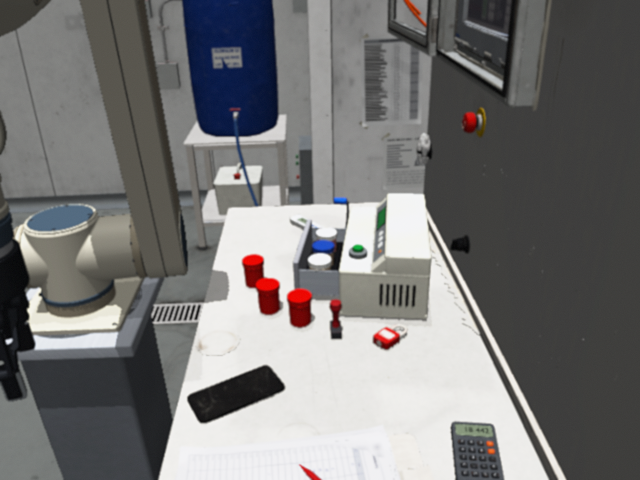

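The scene view shows the incubator with its drawer open (panel about 248–355, 255–305), the blue knob near (224,255), the green button at (325,202) and three red decoy pots near (351,320), (384,283) and (384,250). I'll enlarge this area to measure.

```bash
python3 - <<'E'
import cv2
a=cv2.imread("pics/scene0.png")[140:350,150:420]
cv2.imwrite("pics/sc_crop.png",cv2.resize(a,None,fx=2.9,fy=2.8,interpolation=cv2.INTER_CUBIC))
a=cv2.imread("pics/side0.png")[180:350,230:450]
cv2.imwrite("pics/si_crop.png",cv2.resize(a,None,fx=3.5,fy=3.5,interpolation=cv2.INTER_CUBIC))
E
```

```text
(no output)
```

View pics/sc_crop.png

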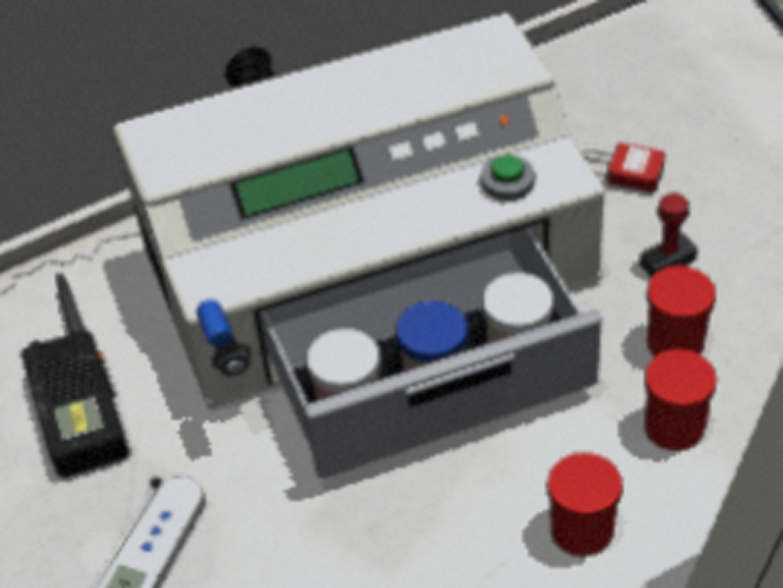

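View pics/si_crop.png

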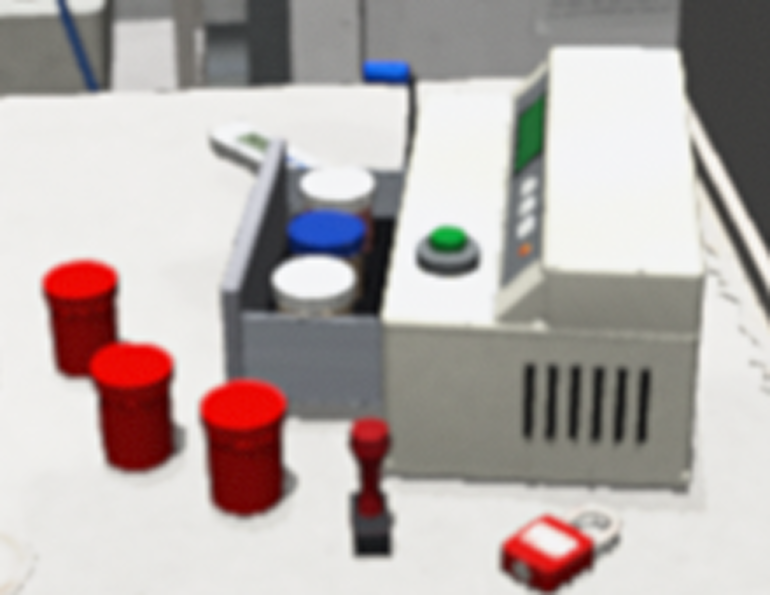

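```bash
cat > h.py <<'E'
import numpy as np,cv2
def w(n,uv,z):
    c=np.load(n+"_c.npz"); q=cv2.undistortPoints(np.array([[uv]],float),c["mtx"],c["dist_coeffs"])[0,0]
    T=c["world_from_camera"]; r=T[:3,:3]@np.r_[q,1]; o=T[:3,3]
    return o+r*(z-o[2])/r[2]
def pix(n,P):
    c=np.load(n+"_c.npz");T=np.linalg.inv(c["world_from_camera"])
    return cv2.projectPoints(np.array(P,float),cv2.Rodrigues(T[:3,:3])[0],T[:3,3],c["mtx"],c["dist_coeffs"])[0][:,0]
E
python3 - <<'E'
from h import *
np.set_printoptions(precision=4,suppress=True)
S=lambda x,y:(150+x/2.9,140+y/2.8)
D=lambda x,y:(230+x/3.5,180+y/3.5)
for l,n,uv,z in [("deckL","scene",S(187,318),.112),("deckR","scene",S(602,190),.112),("btn","scene",S(507,166),.133),
 ("panL","scene",S(312,408),.097),("panR","scene",S(598,322),.097),("lidL","scene",S(344,355),.084),("lidM","scene",S(432,328),.084),("lidR","scene",S(518,300),.084),
 ("backL","scene",S(118,126),.15),("backR","scene",S(508,15),.15),("frontTopL","scene",S(148,197),.15),("frontTopR","scene",S(552,84),.15),
 ("btn s","side",D(449,237),.133),("panR s","side",D(228,290),.097),("deckR s","side",D(385,320),.112),("boxR bottom s","side",D(387,472),0),("boxbackR bot","side",D(688,485),0),("panRbot s","side",D(235,405),.017),
 ("red1","scene",S(584,480),.066),("red2","scene",S(679,378),.066),("red3","scene",S(680,295),.066),("red1s","side",D(80,280),.066),("red2s","side",D(132,365),.066),("red3s","side",D(244,405),.066)]:
    print(l,w(n,uv,z))
E
```

```text
deckL [0.6147 0.2208 0.112 ]
deckR [ 0.561 -0.088  0.112]
btn [ 0.6029 -0.0329  0.133 ]
panL [0.5089 0.1821 0.097 ]
panR [ 0.4675 -0.0197  0.097 ]
lidL [0.5469 0.1377 0.084 ]
lidM [0.5348 0.074  0.084 ]
lidR [0.5239 0.0094 0.084 ]
backL [0.7823 0.1906 0.15  ]
backR [ 0.7311 -0.117   0.15  ]
frontTopL [0.7016 0.2031 0.15  ]
frontTopR [ 0.6445 -0.0998  0.15  ]
btn s [ 0.6064 -0.0382  0.133 ]
panR s [ 0.4755 -0.0265  0.097 ]
deckR s [ 0.5645 -0.0949  0.112 ]
boxR bottom s [ 0.5658 -0.083   0.    ]
boxbackR bot [ 0.7412 -0.1105  0.    ]
panRbot s [ 0.4763 -0.0288  0.017 ]
red1 [0.3784 0.0523 0.066 ]
red2 [ 0.4141 -0.0523  0.066 ]
red3 [ 0.4761 -0.0994  0.066 ]
red1s [0.3798 0.0492 0.066 ]
red2s [ 0.4175 -0.0568  0.066 ]
red3s [ 0.4831 -0.1052  0.066 ]
```

```bash
python3 - <<'E'
from h import *
from scipy.optimize import least_squares
np.set_printoptions(precision=4,suppress=True)
S=lambda x,y:(150+x/2.9,140+y/2.8)
D=lambda x,y:(230+x/3.5,180+y/3.5)
def pts(p):
    x,y,s,d,t=p
    k=lambda X,t=t:[X,.135-.07*np.sin(t),.06+.07*np.cos(t)]
    sc=[[0,-.16,.112],[.034,-.095,.133],[-d,.108,.097],[-d,-.108,.097],[-d+.052,.066,.084],[-d+.052,0,.084],[-d+.052,-.066,.084],[.18,.16,.15],[.18,-.16,.15],[.098,-.16,.15],k(-.024),k(-.006,np.pi/2*0) if 0 else k(-.024)]
    si=[[.034,-.095,.133],[-d,-.108,.097],[0,-.16,.112],[0,-.16,0],[.18,-.16,0],k(-.024)]
    R=np.array([[np.cos(s),-np.sin(s),0],[np.sin(s),np.cos(s),0],[0,0,1]])
    f=lambda a:np.array(a)@R.T+[x,y,0]
    return f(sc),f(si)
so=np.array([S(602,190),S(507,166),S(312,408),S(598,322),S(344,355),S(432,328),S(518,300),S(118,126),S(508,15),S(552,84),S(215,322),S(215,322)])
do=np.array([D(449,237),D(228,290),D(385,320),D(387,472),D(688,485),D(387,71)])
def r(p,ws=1,wd=1):
    a,b=pts(p); return np.r_[ws*(pix("scene",a)-so).ravel(),wd*(pix("side",b)-do).ravel()]
for wt in [(1,1),(1,.01),(.01,1)]:
  for t0 in (-.3,0):
    q=least_squares(r,[.588,.063,-.171,.1,t0],args=wt,loss='soft_l1'); print(wt,q.x,q.cost)
    if wt==(1,1) : rr=r(q.x).reshape(-1,2)
print(rr)
E
```

```text
(1, 1) [ 0.5872  0.0655 -0.1605  0.1031 -0.1165] 27.820901566701092
(1, 1) [ 0.5872  0.0655 -0.1605  0.1031 -0.1165] 27.820901566720693
(1, 0.01) [ 0.585   0.0662 -0.167   0.1019 -0.1076] 14.797630885277478
(1, 0.01) [ 0.585   0.0662 -0.167   0.1019 -0.1076] 14.797630885292708
(0.01, 1) [ 0.5881  0.0691 -0.1481  0.0977 -0.5516] 4.779726544016475
(0.01, 1) [ 0.5881  0.0691 -0.1481  0.0977 -0.5516] 4.77972654598022
[[ 1.5545 -1.0158]
 [-0.3883 -0.9216]
 [-1.3981  3.7083]
 [ 1.8189 -1.2941]
 [-0.6136  0.1109]
 [-0.3994 -0.7096]
 [-0.274  -0.9195]
 [-3.2921 -1.4651]
 [-0.4082 -2.6412]
 [-0.391  -5.0456]
 [-0.0622  0.1594]
 [-0.0622  0.1594]
 [-0.6328 -0.9985]
 [-3.4974 -0.3038]
 [-1.5498 -0.5733]
 [-1.679   2.7121]
 [ 0.1961  3.0828]
 [-0.9109  1.5762]]
```

```bash
cat >> h.py <<'E'
X0,Y0,PSI=.587,.065,-.167
def m2w(x,y,z):
    c,s=np.cos(PSI),np.sin(PSI); return np.array([X0+c*x-s*y,Y0+s*x+c*y,z])
ORI=[np.pi,0,PSI]
E
python3 - <<'E'
from h import *
from rig import ctrl
ctrl.clamp(20)
p=ctrl.get_eef_pos(); ctrl.line_to([p[0],p[1],.3],.25)
ctrl.movep(m2w(-.16,0,.30),ORI)
print(ctrl.get_time_s(),ctrl.get_eef_pos(),ctrl.get_tcp_rot(),ctrl.get_joint_pos(),ctrl.get_ft_force())
P=ctrl.get_eef_pos();O=ctrl.get_tcp_rot()
im,d=ctrl.grab_frame("wrist"); cv2.imwrite("pics/w1.png",im[:,:,::-1])
c=ctrl.camera_params("wrist"); print(c)
from scipy.spatial.transform import Rotation as R
T=np.eye(4);T[:3,:3]=R.from_euler('xyz',O).as_matrix();T[:3,3]=P
c["world_from_camera"]=T@c.pop("mount"); np.savez("w1_c.npz",**c); np.save("w1.npy",d)
im,d=ctrl.grab_frame("scene"); cv2.imwrite("pics/s1.png",im[:,:,::-1])
E
```

```text
5.05 [0.42931039 0.09140426 0.29994847] [ 3.14157601e+00  9.92978099e-05 -1.67735981e-01] [ 1.81430423e-02  5.45190036e-02  1.99520982e-02  1.53633008e+00
  1.99771713e-06 -2.95571363e+00] [-1.09335775  0.02684443  0.45730701]
{'mtx': array([[385.38225683,   0.        , 313.73512899],
       [  0.        , 385.38225683, 240.28502681],
       [  0.        ,   0.        ,   1.        ]]), 'dist_coeffs': array([-0.07037422,  0.        ,  0.        ,  0.        ,  0.        ]), 'mount': array([[ 4.18766824e-04, -9.46093302e-01, -3.23893946e-01,
         8.36292628e-02],
       [ 9.99999890e-01,  4.63902396e-04, -6.21443276e-05,
         4.00035924e-04],
       [ 2.09049510e-04, -3.23893885e-01,  9.46093393e-01,
        -1.73087224e-01],
       [ 0.00000000e+00,  0.00000000e+00,  0.00000000e+00,
         1.00000000e+00]])}
```

View pics/w1.png

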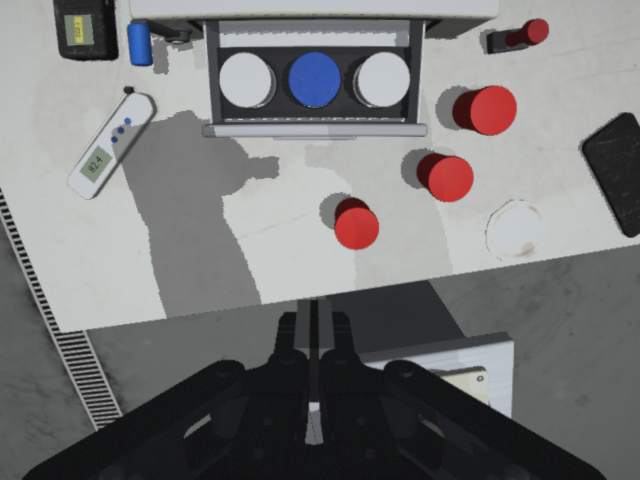

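The wrist view shows the panel level across the image (203–427, row ~131), which confirms the yaw. The lids are at (247,79), (315,79) and (382,79), the knob at (140,45) and the nearest red pot at (357,228).

```bash
python3 - <<'E'
from h import *
np.set_printoptions(precision=4,suppress=True)
def w2m(p):
    c,s=np.cos(PSI),np.sin(PSI); d=p[:2]-[X0,Y0]; return np.array([c*d[0]+s*d[1],-s*d[0]+c*d[1]])
for l,uv,z in [("lidL",(247,80),.084),("M",(315,80),.084),("R",(382,80),.084),("panL",(203,137),.097),("panR",(427,135),.097),("deckFL",(131,17),.112),("deckFR",(498,16),.112),("knobtip",(140,62),.128),("knobbase",(140,25),.128),("red1",(357,228),.066),("red2",(446,178),.066),("red3",(491,110),.066)]:
    p=w("w1",uv,z);print(l,p,w2m(p))
print(pix("w1",[m2w(0,0,.112),m2w(0,.16,.112),m2w(-.04,.143,.13),m2w(-.008,.143,.13)]))
a=cv2.imread("pics/w1.png")[0:160,100:520]
cv2.imwrite("pics/w1c.png",cv2.resize(a,None,fx=1.9,fy=3,interpolation=cv2.INTER_CUBIC))
E
```

```text
lidL [0.5489 0.1349 0.084 ] [-0.0491  0.0626]
M [0.5379 0.0715 0.084 ] [-0.0495 -0.0018]
R [0.5277 0.0089 0.084 ] [-0.0492 -0.0652]
panL [0.5051 0.1854 0.097 ] [-0.1008  0.1051]
panR [ 0.4714 -0.0256  0.097 ] [-0.099  -0.1085]
deckFL [0.6154 0.2185 0.112 ] [0.0025 0.156 ]
deckFR [ 0.5638 -0.0918  0.112 ] [ 0.0032 -0.1585]
knobtip [0.5755 0.2143 0.128 ] [-0.0361  0.1453]
knobbase [0.6033 0.2064 0.128 ] [-0.0074  0.1421]
red1 [0.3805 0.0508 0.066 ] [-0.2013 -0.0483]
red2 [ 0.4201 -0.0507  0.066 ] [-0.1453 -0.1418]
red3 [ 0.483  -0.1018  0.066 ] [-0.0749 -0.1818]
[[313.0374  16.0578]
 [126.8638  20.286 ]
 [142.1648  66.5549]
 [138.0226  25.3265]]
```

View pics/w1c.png

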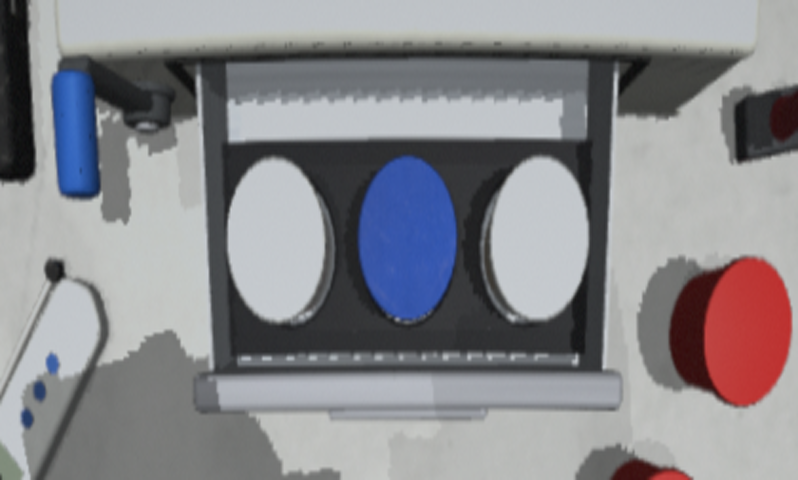

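View pics/s1.png

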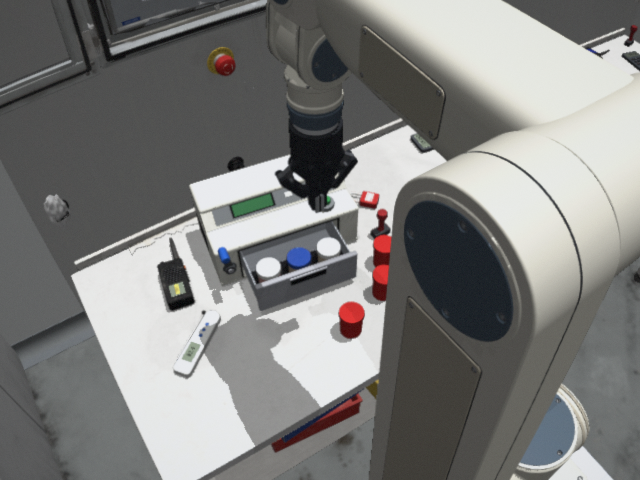

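```bash
sed -i 's/^X0,Y0,PSI=.*/X0,Y0,PSI=.588,.0637,-.167/' h.py; python3 - <<'E'
from h import *
from rig import ctrl
xd=np.array([np.cos(PSI),np.sin(PSI),0])
f=lambda:np.array(ctrl.get_ft_force())
ctrl.line_to(m2w(-.138,0,.15),.15,ORI)
ctrl.line_to(m2w(-.138,0,.06),.12)
f0=f()
ctrl.line_to(m2w(-.118,0,.06),.05); print("pre",(f()-f0)@xd)
x=-.118
while x<-.024:
    x+=.024; x=min(x,-.024) if False else x
    ctrl.line_to(m2w(x,0,.06),.04); print(round(x,4),(f()-f0)@xd)
while x<0.0:
    x+=.002; ctrl.line_to(m2w(x,0,.06),.03); F=(f()-f0)@xd; print(round(x,4),F,end=' ')
    if F<-9: break
print(ctrl.get_time_s(),ctrl.get_eef_pos())
im,d=ctrl.grab_frame("scene"); cv2.imwrite("pics/s2.png",im[:,:,::-1])
E
```

```text
pre 0.07321217808564436
-0.094 -0.44268099240355296
-0.07 0.2836440305817485
-0.046 0.3715627006493502
-0.022 1.1618450970751566
-0.02 -0.12774683272243753 -0.018 -2.686991788733876 -0.016 -1.8306026401432283 -0.014 -2.4431290186379546 -0.012 -2.039538390336753 -0.01 -5.43309687967121 -0.008 -15.075519358568279 12.5083 [0.57710877 0.06556217 0.05978512]
```

View pics/s2.png

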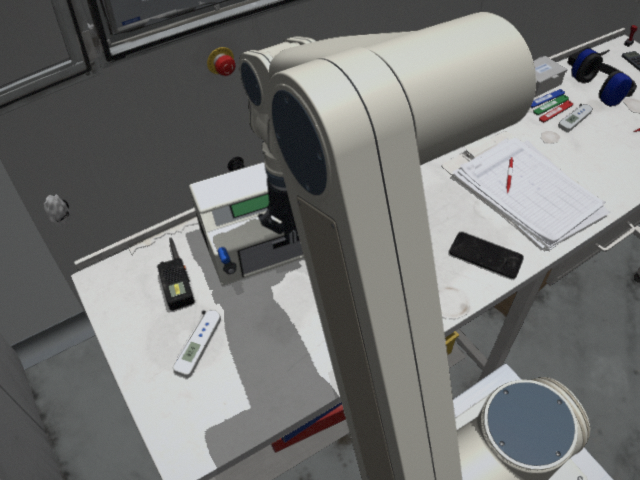

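The drawer appears home: the force rises sharply to 15 N at the expected depth. I'll back off and check from above.

```bash
python3 - <<'E'
from h import *
from rig import ctrl
from scipy.spatial.transform import Rotation as R
ctrl.line_to(m2w(-.05,0,.06),.08)
ctrl.line_to(m2w(-.09,.06,.22),.2)
P=ctrl.get_eef_pos();O=ctrl.get_tcp_rot()
im,d=ctrl.grab_frame("wrist"); cv2.imwrite("pics/w2.png",im[:,:,::-1])
c=ctrl.camera_params("wrist")
T=np.eye(4);T[:3,:3]=R.from_euler('xyz',O).as_matrix();T[:3,3]=P
c["world_from_camera"]=T@c.pop("mount"); np.savez("w2_c.npz",**c)
print(ctrl.get_time_s()); print(pix("w2",[m2w(0,.108,.097),m2w(0,-.108,.097),m2w(0,.16,.112),m2w(0,-.16,.112),m2w(-.04,.142,.13)]))
im,d=ctrl.grab_frame("side"); cv2.imwrite("pics/d2.png",im[:,:,::-1])
E
```

```text
14.3083
[[246.69929286 100.14585345]
 [538.32344728 103.54192786]
 [168.89256657 100.80693023]
 [616.49523919 106.40698405]
 [191.72760368 161.65893976]]
```

View pics/w2.png

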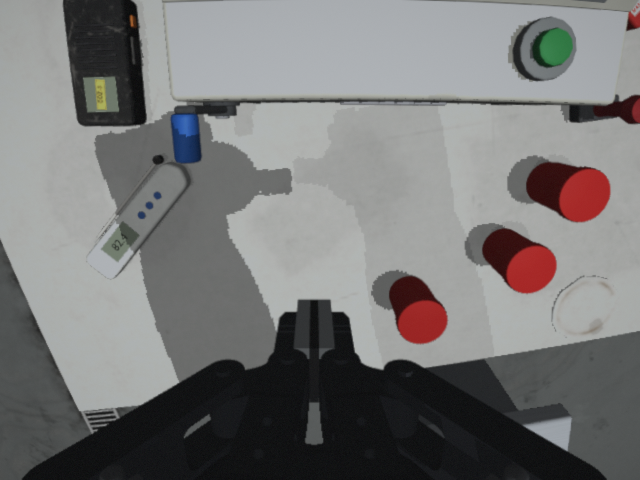

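View pics/d2.png

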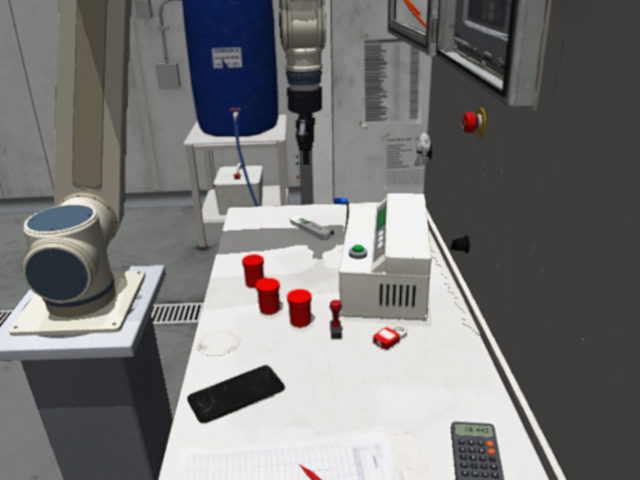

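The drawer is shut: only the pull lip shows at (395,103), in line with the face. The knob at (187,140) is still up where predicted, and the red pots are unmoved. The lever is next.

```bash
python3 - <<'E'
from h import *
from rig import ctrl
f=lambda:np.round(np.array(ctrl.get_ft_force())-f0,1)
f0=np.zeros(3)
ky=lambda t:.135-.07*np.sin(t)
kz=lambda t:.06+.07*np.cos(t)
X=-.027
ctrl.line_to(m2w(X,.19,.2),.2); ctrl.line_to(m2w(X,.19,.115),.15)
f0=np.array(ctrl.get_ft_force())
for t in np.linspace(-.1,1.0,9):
    ctrl.line_to(m2w(X,ky(t)+.0235,kz(t)-.012),.06); print(round(t,2),f())
t=1.0
ctrl.line_to(m2w(X,ky(t)+.042,kz(t)-.012),.1)
ctrl.line_to(m2w(X,ky(t)+.042,.15),.15)
ctrl.line_to(m2w(X,ky(t)-.004,.15),.15)
im,d=ctrl.grab_frame("wrist"); cv2.imwrite("pics/w3.png",im[:,:,::-1])
im,d=ctrl.grab_frame("scene"); cv2.imwrite("pics/s3.png",im[:,:,::-1])
print(ctrl.get_time_s())
E
```

```text
-0.1 [-1.2  0.3 -0.6]
0.04 [-1.2  0.4 -0.3]
0.18 [-1.1  1.4 -0.3]
0.31 [-0.9 -0.1 -0. ]
0.45 [-0.4 -0.  -0.7]
0.59 [-1.5  0.2 -0.2]
0.73 [-1.1  0.6 -0.4]
0.86 [-0.8 -0.1 -0.5]
1.0 [-1.4 -0.6 -0.6]
20.45
```

View pics/w3.png

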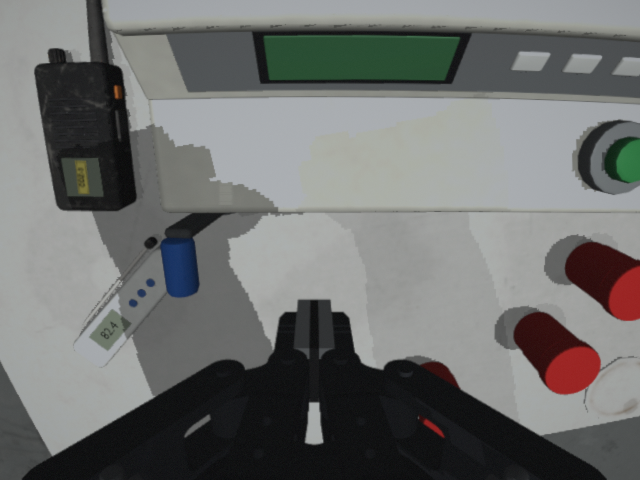

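View pics/s3.png

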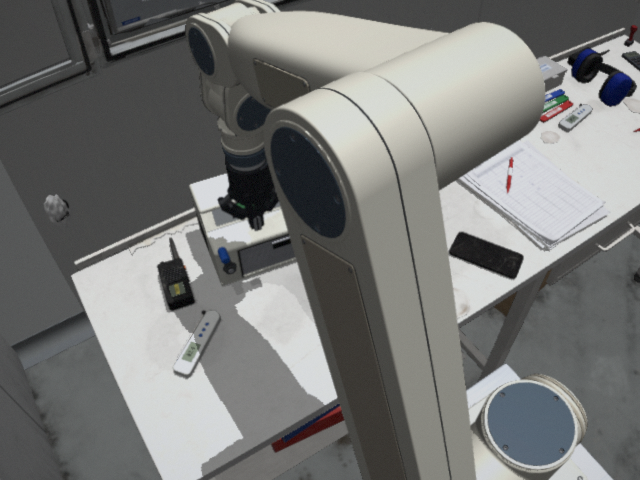

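The lever hasn't moved; the knob is at (180,265) in the wrist view and the forces stayed near 0. I need to measure the knob properly.

```bash
python3 - <<'E'
from h import *
from rig import ctrl
from scipy.spatial.transform import Rotation as R
np.set_printoptions(precision=4,suppress=True)
P=np.array(ctrl.get_eef_pos());O=ctrl.get_tcp_rot()
c=ctrl.camera_params("wrist")
T=np.eye(4);T[:3,:3]=R.from_euler('xyz',O).as_matrix();T[:3,3]=P
c["world_from_camera"]=T@c.pop("mount"); np.savez("w3_c.npz",**c)
cs,s=np.cos(PSI),np.sin(PSI); d=P[:2]-[X0,Y0]
print("tcp machine",cs*d[0]+s*d[1],-s*d[0]+cs*d[1],P[2],"target",m2w(-.027,.135-.07*np.sin(1)-.004,.15),P)
print(ctrl.get_finger_gap(), ctrl.get_joint_pos())
print("tcp px",pix("w3",[P]))
for t in(-.35,-.2,-.1,0):
    k=[m2w(X,.135-.07*np.sin(t),.06+.07*np.cos(t)) for X in(-.04,-.024,-.008)]
    print(t,pix("w3",k).ravel(),pix("w2",k).ravel(),pix("scene",k).ravel())
print(pix("w3",[m2w(0,.16,.112),m2w(.034,-.095,.133),m2w(-.005,.135,.06)]))
E
python3 - <<'E'
import cv2
a=cv2.imread("pics/w3.png")[180:320,120:360]
cv2.imwrite("pics/w3c.png",cv2.resize(a,None,fx=3.3,fy=3.3,interpolation=cv2.INTER_CUBIC))
E
```

```text
tcp machine -0.027023580502767673 0.07257851078223206 0.14972433223261722 target [0.5734 0.1393 0.15  ] [0.5734 0.1398 0.1497]
-0.00015349473904914673 [ 0.0968  0.3453  0.016   1.2418  0.0003 -2.8778]
tcp px [[312.9302 286.801 ]]
-0.35 [161.9695 288.3889 158.2254 262.466  154.4071 235.231 ] [169.3335 161.0931 166.7987 137.4076 164.2671 112.954 ] [219.3438 263.8831 217.0116 257.9329 214.7244 252.0858]
-0.2 [177.6419 290.7445 174.2197 264.4923 170.7259 236.8832] [182.368  161.4851 180.0262 137.5063 177.6858 112.7364] [224.121  261.3268 221.7465 255.3976 219.4176 249.5712]
-0.1 [189.16   291.663  186.0017 265.2717 182.7755 237.504 ] [191.8985 161.5906 189.7115 137.4873 187.525  112.5824] [227.4622 259.8667 225.0595 253.953  222.7026 248.142 ]
0 [201.2992 292.0247 198.4364 265.5635 195.511  237.7155] [201.9209 161.568  199.9056 137.4013 197.8902 112.4269] [230.8837 258.6214 228.4531 252.7243 226.0687 246.9296]
[[160.2124 214.4368]
 [638.0819 162.6919]
 [224.0779 201.8706]]
```

View pics/w3c.png

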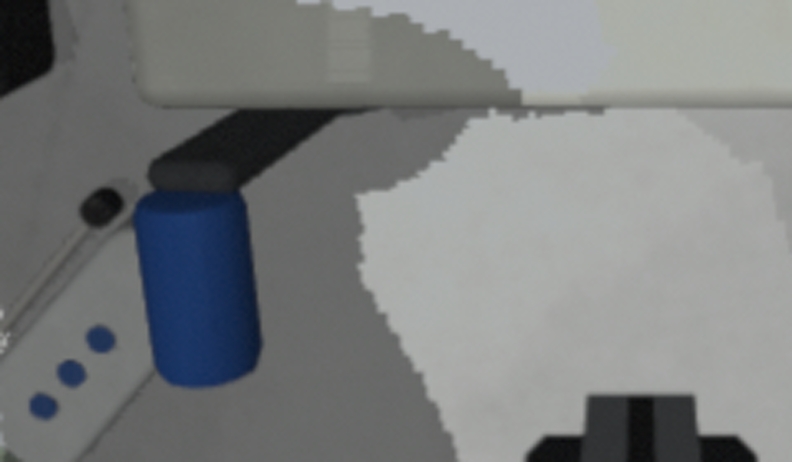

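```bash
python3 - <<'E'
from h import *
from rig import ctrl
from scipy.spatial.transform import Rotation as R
np.set_printoptions(precision=3,suppress=True)
im,d=ctrl.grab_frame("wrist")
c=ctrl.camera_params("wrist");M=c["mount"]
def tool(u,v):
    q=cv2.undistortPoints(np.array([[[u,v]]],float),c["mtx"],c["dist_coeffs"])[0,0]
    return M@np.r_[q*d[v,u],d[v,u],1]
for u,v in[(304,304),(325,304),(304,315),(325,315),(325,330),(325,345),(290,318),(340,318),(290,340),(340,345)]: print(u,v,im[v,u],d[v,u],tool(u,v)[:3])
K=np.load("w3_c.npz")["world_from_camera"]@np.linalg.inv(M)
cs,s=np.cos(PSI),np.sin(PSI)
for u,v in[(176,245),(180,260),(182,270),(184,285),(195,225),(210,218)]:
    p=(K@tool(u,v))[:3]; e=p[:2]-[X0,Y0]; print("knob",u,v,d[v,u],[round(float(z),4) for z in(cs*e[0]+s*e[1],-s*e[0]+cs*e[1],p[2])])
im,d=ctrl.grab_frame("side"); cv2.imwrite("pics/d3.png",cv2.resize(im[100:280,230:470,::-1],None,fx=3.3,fy=3.3,interpolation=cv2.INTER_CUBIC))
E
```

```text
304 304 [48 50 51] 0.14988036 [ 0.012 -0.003 -0.039]
325 304 [49 51 52] 0.15164882 [ 0.011  0.005 -0.038]
304 315 [49 50 51] 0.14385463 [ 0.011 -0.003 -0.046]
325 315 [49 51 52] 0.14233188 [ 0.011  0.005 -0.047]
325 330 [48 49 50] 0.13238664 [ 0.011  0.004 -0.058]
325 345 [49 51 52] 0.12434278 [ 0.011  0.004 -0.066]
290 318 [17 16 18] 0.14891025 [ 0.007 -0.009 -0.042]
340 318 [16 17 19] 0.1488529 [ 0.007  0.011 -0.042]
290 340 [14 17 17] 0.13382044 [ 0.007 -0.008 -0.058]
340 345 [19 21 22] 0.13130116 [ 0.007  0.009 -0.06 ]
knob 176 245 0.19678476 [-0.0095, 0.1432, 0.1374]
knob 180 260 0.1997026 [-0.0179, 0.1421, 0.1372]
knob 182 270 0.2013797 [-0.0235, 0.1416, 0.1374]
knob 184 285 0.20297277 [-0.0317, 0.1411, 0.1385]
knob 195 225 0.20936126 [-0.0033, 0.1372, 0.122]
knob 210 218 0.22620462 [-0.0043, 0.1334, 0.1046]
```

View pics/d3.png

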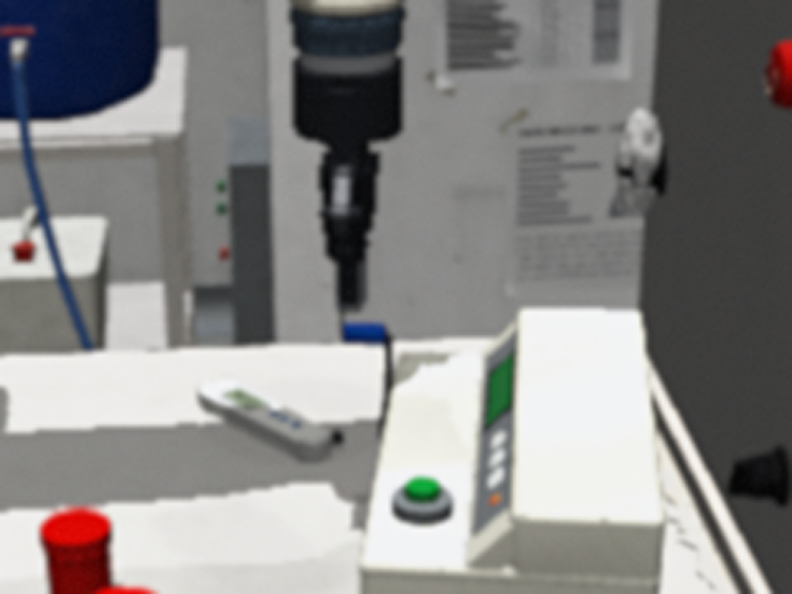

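```bash
python3 - <<'E'
from h import *
for z in(.15,.165,.175,.185,.195): print(z,pix("side",[[.5734,.1398,z]]))
E
```

```text
0.15 [[336.25046883 205.96012194]]
0.165 [[336.18270372 200.00229938]]
0.175 [[336.13703236 195.99604348]]
0.185 [[336.09096055 191.96205458]]
0.195 [[336.04448416 187.90013211]]
```

Depth and the side view agree: the real fingertips sit about 34 mm behind the reported TCP, so the fingers passed above the knob. I'll repeat the swing with that offset.

```bash
python3 - <<'E'
from h import *
from rig import ctrl
f=lambda:np.round(np.array(ctrl.get_ft_force())-f0,1)
ky=lambda t:.135-.07*np.sin(t)
kz=lambda t:.06+.07*np.cos(t)
X=-.027;L=.034
ctrl.line_to(m2w(X,.19,.15),.25); ctrl.line_to(m2w(X,.19,.118-L),.15)
f0=np.array(ctrl.get_ft_force())
for t in np.linspace(-.1,1.0,9):
    ctrl.line_to(m2w(X,ky(t)+.0235,kz(t)-.012-L),.06); print(round(t,2),f())
t=1.0
ctrl.line_to(m2w(X,ky(t)+.045,kz(t)-.012-L),.1)
ctrl.line_to(m2w(X,ky(t)+.045,.15-L),.2)
im,d=ctrl.grab_frame("wrist"); cv2.imwrite("pics/w4.png",im[:,:,::-1])
print(ctrl.get_time_s())
E
```

```text
-0.1 [-0.2 -0.1 -1.3]
0.04 [-0.1  1.  -0.9]
0.18 [-0.9 -0.2 -0.3]
0.31 [-0.6 -0.1 -0.9]
0.45 [ 0.1 -0.5 -0. ]
0.59 [-0.3 -0.2 -1.2]
0.73 [ 0.   0.2 -0.6]
0.86 [ 0.5  0.8 -0.3]
1.0 [-0.1  0.6 -0.9]
25.6833
```

View pics/w4.png

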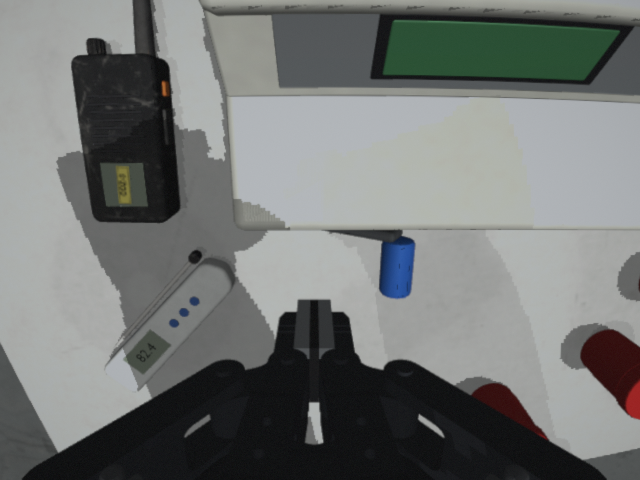

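The lever has swung over: the knob is now at (397,268), right of the fingers. Next I'll press it down from above.

```bash
python3 - <<'E'
from h import *
from rig import ctrl
from scipy.spatial.transform import Rotation as R
f=lambda:np.round(np.array(ctrl.get_ft_force())-f0,1)
ky=lambda t:.135-.07*np.sin(t)
kz=lambda t:.06+.07*np.cos(t)
X=-.027;L=.034
ctrl.line_to(m2w(X,ky(1.05),.15-L),.15)
f0=np.array(ctrl.get_ft_force())
for t in np.linspace(1.0,1.5,4):
    ctrl.line_to(m2w(X,ky(t),kz(t)+.009-L),.06); print(round(t,2),f())
z=kz(1.5)+.009-L
for i in range(12):
    z-=.0015; ctrl.line_to(m2w(X,.066,z),.03); F=f(); print(round(z,4),F,end=' ')
    if F[2]>10: break
ctrl.line_to(m2w(X,.066,.15-L),.2)
ctrl.line_to(m2w(-.09,.06,.2),.2)
P=ctrl.get_eef_pos();O=ctrl.get_tcp_rot()
im,d=ctrl.grab_frame("wrist"); cv2.imwrite("pics/w5.png",im[:,:,::-1]);np.save("w5.npy",d)
c=ctrl.camera_params("wrist")
T=np.eye(4);T[:3,:3]=R.from_euler('xyz',O).as_matrix();T[:3,3]=P
c["world_from_camera"]=T@c.pop("mount"); np.savez("w5_c.npz",**c)
print(ctrl.get_time_s())
cs,s=np.cos(PSI),np.sin(PSI)
hsv=cv2.cvtColor(im,cv2.COLOR_RGB2HSV)
m=(hsv[...,0]>100)&(hsv[...,0]<130)&(hsv[...,1]>150)
n,lab,st,ce=cv2.connectedComponentsWithStats(m.astype(np.uint8))
i=1+np.argmax(st[1:,4]); print(st[i],ce[i])
v,u=np.where(lab==i); q=cv2.undistortPoints(np.c_[u,v].astype(float)[:,None],c["mtx"],c["dist_coeffs"])[:,0]
dd=d[v,u]; p=(c["world_from_camera"]@np.c_[q*dd[:,None],dd,np.ones(len(dd))].T)[:3]
e=p[:2]-np.array([[X0],[Y0]]); mx=cs*e[0]+s*e[1];my=-s*e[0]+cs*e[1]
print("knob x",np.percentile(mx,[2,98]),"y",np.percentile(my,[2,50,98]),"ztop",np.percentile(p[2],[50,90,98]))
E
```

```text
1.0 [1.  0.6 0.3]
1.17 [ 1.4  0.4 -0. ]
1.33 [0.7 0.7 0.9]
1.5 [1.  0.2 0.3]
0.0385 [-0.  -1.4  0.5] 0.037 [-2.  -0.9 10. ] 0.0355 [-5.6 -1.8 19.1] 30.0583
[296 112  21  42 815] [306.34969325 132.38650307]
knob x [-0.03821609 -0.00903914] y [0.05781772 0.06541478 0.07262889] ztop [0.06753094 0.06906625 0.06987007]
```

View pics/w5.png

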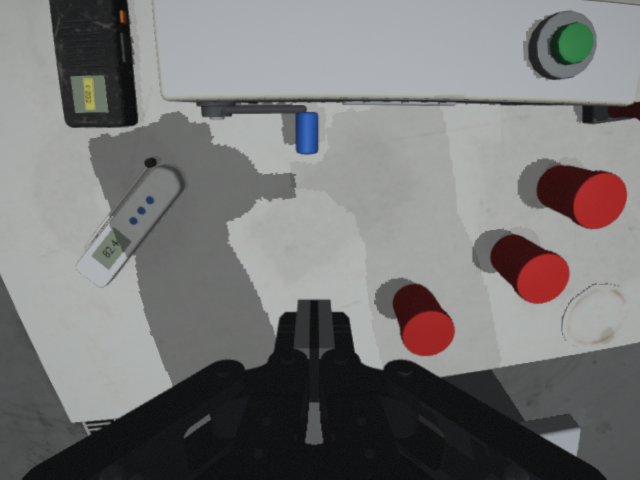

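The lever lies level: the knob top is at 69 mm and the knob at y = 65 mm, both as specified, and it met a firm stop. Next is the button.

```bash
python3 - <<'E'
from h import *
from rig import ctrl
f=lambda:np.round(np.array(ctrl.get_ft_force())-f0,1)
b=w("w5",(574,43),.133); print(b,m2w(.034,-.095,.133))
b=(b+m2w(.034,-.095,.133))/2
ctrl.line_to(m2w(-.03,-.05,.2),.25)
ctrl.line_to([b[0],b[1],.15],.2); 
ctrl.line_to([b[0],b[1],.112],.1); ctrl.sleep(.1)
f0=np.array(ctrl.get_ft_force())
z=.105
for i in range(14):
    ctrl.line_to([b[0],b[1],z],.03); F=f(); print(round(z,4),F)
    if F[2]>11: break
    z-=.001
ctrl.sleep(.2); print(f())
ctrl.line_to([b[0],b[1],.2],.12)
ctrl.line_to(m2w(-.09,-.03,.25),.2)
for n in("wrist","scene","side"):
    im,d=ctrl.grab_frame(n); cv2.imwrite(f"pics/{n}6.png",im[:,:,::-1])
print(ctrl.get_time_s())
E
```

```text
[ 0.6061449  -0.03358649  0.133     ] [ 0.60573563 -0.03562999  0.133     ]Traceback (most recent call last):
  File "<stdin>", line 7, in <module>
rig.PlanningError: the arm cannot follow that straight line within its joint ranges
```

```bash
python3 - <<'E'
from h import *
from rig import ctrl
print(ctrl.get_time_s(),ctrl.get_eef_pos(),ctrl.get_joint_pos())
for yw in(PSI,-.5,-.8,PSI+np.pi):
  for z in (.2,.15,.095): print(yw,z,ctrl.solve_ik([.606,-.0346,z],[np.pi,0,yw]))
E
```

```text
30.7083 [0.55000487 0.01904756 0.19889199] [-1.18036543e-01  2.61155424e-01  2.02386736e-02  1.33190467e+00
  2.61526538e-04 -3.09140784e+00]
-0.167 0.2 [-0.19520247  0.35773123  0.16310222  1.37616732  0.          3.11339018]
-0.167 0.15 [-0.19520247  0.37330795  0.05964849  1.25713687  0.          3.11339018]
-0.167 0.095 [-0.19520247  0.40152551 -0.04017304  1.12909778  0.          3.11339018]
-0.5 0.2 [-0.19520247  0.35773123  0.16310222  1.37616732  0.         -2.83679513]
-0.5 0.15 [-0.19520247  0.37330795  0.05964849  1.25713687  0.         -2.83679513]
-0.5 0.095 [-0.19520247  0.40152551 -0.04017304  1.12909778  0.         -2.83679513]
-0.8 0.2 [-0.19520247  0.35773123  0.16310222  1.37616732  0.         -2.53679513]
-0.8 0.15 [-0.19520247  0.37330795  0.05964849  1.25713687  0.         -2.53679513]
-0.8 0.095 [-0.19520247  0.40152551 -0.04017304  1.12909778  0.         -2.53679513]
2.9745926535897933 0.2 [-0.19520247  0.35773123  0.16310222  1.37616732  0.         -0.02820247]
2.9745926535897933 0.15 [-0.19520247  0.37330795  0.05964849  1.25713687  0.         -0.02820247]
2.9745926535897933 0.095 [-0.19520247  0.40152551 -0.04017304  1.12909778  0.         -0.02820247]
```

It's the wrist joint limit, as suspected, so I'll use yaw −0.5 (jaw direction doesn't matter on the button).

```bash
python3 - <<'E'
from h import *
from rig import ctrl
f=lambda:np.round(np.array(ctrl.get_ft_force())-f0,1)
b=np.array([.6059,-.0346])
ctrl.movep([b[0],b[1],.16],[np.pi,0,-.5])
ctrl.line_to([b[0],b[1],.112],.1); ctrl.sleep(.1)
f0=np.array(ctrl.get_ft_force())
z=.105
for i in range(14):
    ctrl.line_to([b[0],b[1],z],.03); F=f(); print(round(z,4),F)
    if F[2]>11: break
    z-=.001
ctrl.sleep(.2); print(f())
ctrl.line_to([b[0],b[1],.2],.12)
ctrl.line_to(m2w(-.09,-.03,.25),.2)
for n in("wrist","scene","side"):
    im,d=ctrl.grab_frame(n); cv2.imwrite(f"pics/{n}6.png",im[:,:,::-1])
print(ctrl.get_time_s())
E
```

```text
0.105 [ 0.1  1.3 -0.1]
0.104 [ 0.2  1.  -0.5]
0.103 [0.1 0.5 0.5]
0.102 [0.2 1.2 0.7]
0.101 [0.6 1.9 1.7]
0.1 [0.9 1.2 1.5]
0.099 [0.7 1.4 2.7]
0.098 [1.  1.  2.8]
0.097 [-0.5  1.1  7.8]
0.096 [-2.5  1.7 13.4]
[-2.9  2.  14.3]
36.775
```

View pics/wrist6.png

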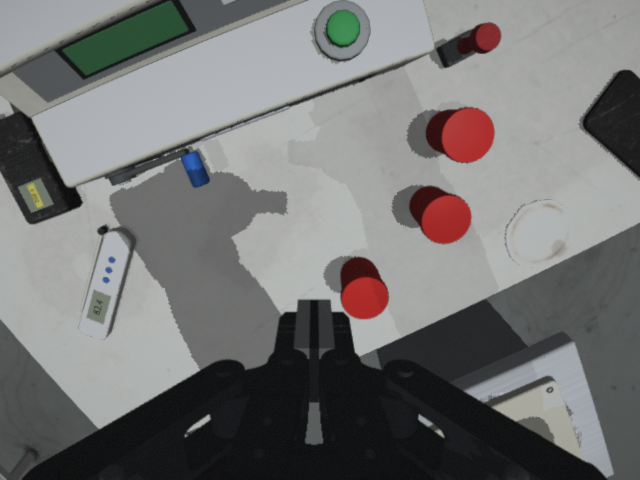

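View pics/side6.png

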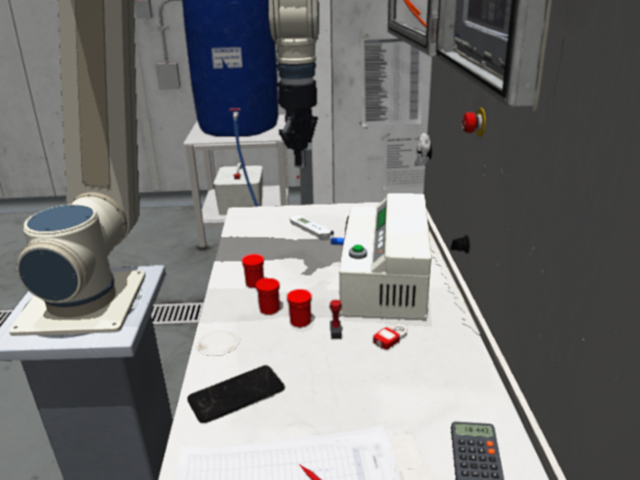

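View pics/scene6.png

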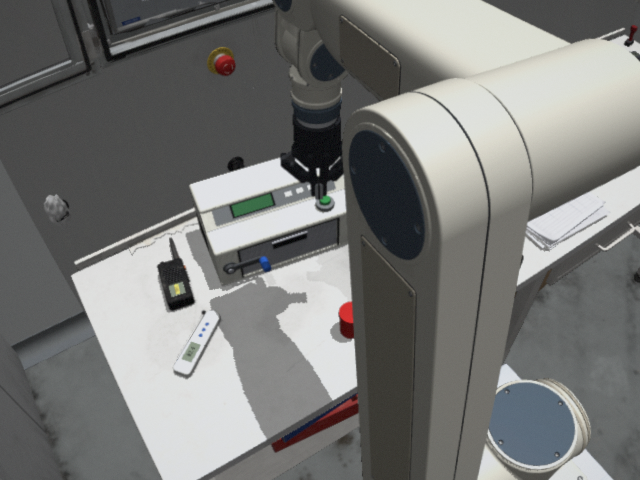

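The button took about 5 mm of travel to a firm stop and has sprung back. The lever lies level across the shut drawer (scene, 230–268 at row 266), and the bystanders and red pots are in place. I'm handing the job in.

```bash
python3 -c "
from rig import ctrl
ctrl.sign_off(); print(ctrl.get_time_s())"
```

```text
the job is handed in; nothing more can be done
the job is handed in; nothing more can be done
```

The job is handed in: the drawer is home, the latch lever is level and the start button has been pressed and released, in that order. The last clock reading before hand-in was 36.8 s, against the 58 s limit.

- **Drawer:** I pushed it about 100 mm at roughly 0.04 m/s until the force jumped to 15 N at the expected depth. Pictures afterwards show it flush with the front. I could not see the pots once it was shut, so that they are still standing is inferred from the slow push.
- **Lever:** It lies level at its hard stop. The knob top measured 69–70 mm above the worktop and the knob sat 65 mm left of the middle, as it should. It took 19 N on the knob to confirm the stop.
- **Button:** It went down about 5 mm to a firm stop (14 N) and looks released in the last pictures.
- **Other things on the bench:** The radio, thermometer, stamp, padlock and red pots look unmoved.

**What disagreed or failed:**
- **Fingertip offset:** The real fingertips sit about 32–34 mm behind the reported TCP. My first lever sweep therefore passed over the knob without touching it, and I repeated it with the corrected offset. The drawer had already been pushed at that point, so the fingers touched only the top few millimetres of its panel.
- **Wrist range:** One line towards the button was refused because of the wrist joint's range, so I pressed it with the wrist turned to a different yaw.

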